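# Find the loose cover bolt on the amplifier housing and hold its cover open

### The job

One of the three cover bolts on the screened amplifier housing has lost its nut. With the fingertips, tap down on all three bolt heads, working along the row from left to right as the robot faces it: the sound ones are solid, the loose one sinks. Then lift the cover of the loose bolt to about 45 degrees, leave the other two covers shut and the things on the bench where they are, and finish while still holding that cover open, so that a colleague can renew the nut.

Things in the scene. Friction and masses are not known exactly. Their poses are not given: they have to be found in the camera images.
- housing: Screened amplifier housing: aluminium box fixed to the bench, 150 (x) x 360 (y, with ears 398) x 70 mm, three hinged covers in a row along its y. Origin: centre of its underside. Its +x points away from the robot (yaw within 0.2 rad), +y to the robot's left. Cover hinges lie on the robot's side (-x), bolts on the far side. Connectors stick out up to 17 mm from its long walls, below the covers.
- cover_left (a joint): Hinge angle (rad) of the left cover, an aluminium plate 138 x 108 x 6 mm, top 77 mm above the bench, centred at y = 115 mm of the housing. 0 = shut; grows as the far side, with the bolt, rises and tips towards the robot; stop at 1.25. Locked while its bolt has its nut; otherwise it lifts with about 3 N at the handle. No stay: it falls shut when let go.
- handle_left (a point): Middle of the left cover's handle rod: dark steel, 10 mm thick, along the housing's y, 68 mm clear between its two posts. Rod centre 34 mm over the cover's top, 111 mm above the bench when shut; 82 mm along the cover from the hinge axis and 36.5 mm square off the plane through it. Moves and turns with the cover; axes as the housing's when shut.
- hinge_left (a point): Point on the hinge axis of the left cover, at its middle; the axis runs along the housing's y, 74.5 mm above the bench, 67 mm to the robot's side of the housing's centre line.
- head_left: Head of the left cover's captive bolt: dark steel cylinder, 18 mm across, 8 mm high, standing on a steel collar 24 mm across (collar top 84 mm above the bench) into which a loose one sinks. Origin: centre of its top face, 92.5 mm above the bench as long as it has not sunk, 38 mm beyond the handle rod (+x of the housing), in the middle of the cover's width.
- bolt_left (a joint): How far the left bolt has sunk into its cover (m): 0 at the start for all three. A sound bolt is rigid when tapped (gives under 1 mm). The loose one sinks under a push of about 2 N, to its stop at 0.006, and stays down. Which of the three is loose differs from start to start and cannot be seen.
- cover_middle (a joint): Hinge angle (rad) of the middle cover, an aluminium plate 138 x 108 x 6 mm, top 77 mm above the bench, centred at y = 0 mm of the housing. 0 = shut; grows as the far side, with the bolt, rises and tips towards the robot; stop at 1.25. Locked while its bolt has its nut; otherwise it lifts with about 3 N at the handle. No stay: it falls shut when let go.
- handle_middle (a point): Middle of the middle cover's handle rod: dark steel, 10 mm thick, along the housing's y, 68 mm clear between its two posts. Rod centre 34 mm over the cover's top, 111 mm above the bench when shut; 82 mm along the cover from the hinge axis and 36.5 mm square off the plane through it. Moves and turns with the cover; axes as the housing's when shut.
- hinge_middle (a point): Point on the hinge axis of the middle cover, at its middle; the axis runs along the housing's y, 74.5 mm above the bench, 67 mm to the robot's side of the housing's centre line.
- head_middle: Head of the middle cover's captive bolt: dark steel cylinder, 18 mm across, 8 mm high, standing on a steel collar 24 mm across (collar top 84 mm above the bench) into which a loose one sinks. Origin: centre of its top face, 92.5 mm above the bench as long as it has not sunk, 38 mm beyond the handle rod (+x of the housing), in the middle of the cover's width.
- bolt_middle (a joint): How far the middle bolt has sunk into its cover (m): 0 at the start for all three. A sound bolt is rigid when tapped (gives under 1 mm). The loose one sinks under a push of about 2 N, to its stop at 0.006, and stays down. Which of the three is loose differs from start to start and cannot be seen.
- cover_right (a joint): Hinge angle (rad) of the right cover, an aluminium plate 138 x 108 x 6 mm, top 77 mm above the bench, centred at y = -115 mm of the housing. 0 = shut; grows as the far side, with the bolt, rises and tips towards the robot; stop at 1.25. Locked while its bolt has its nut; otherwise it lifts with about 3 N at the handle. No stay: it falls shut when let go.
- handle_right (a point): Middle of the right cover's handle rod: dark steel, 10 mm thick, along the housing's y, 68 mm clear between its two posts. Rod centre 34 mm over the cover's top, 111 mm above the bench when shut; 82 mm along the cover from the hinge axis and 36.5 mm square off the plane through it. Moves and turns with the cover; axes as the housing's when shut.
- hinge_right (a point): Point on the hinge axis of the right cover, at its middle; the axis runs along the housing's y, 74.5 mm above the bench, 67 mm to the robot's side of the housing's centre line.
- head_right: Head of the right cover's captive bolt: dark steel cylinder, 18 mm across, 8 mm high, standing on a steel collar 24 mm across (collar top 84 mm above the bench) into which a loose one sinks. Origin: centre of its top face, 92.5 mm above the bench as long as it has not sunk, 38 mm beyond the handle rod (+x of the housing), in the middle of the cover's width.
- bolt_right (a joint): How far the right bolt has sunk into its cover (m): 0 at the start for all three. A sound bolt is rigid when tapped (gives under 1 mm). The loose one sinks under a push of about 2 N, to its stop at 0.006, and stays down. Which of the three is loose differs from start to start and cannot be seen.
- tray: Bystander, loose: open blue plastic tray with spare nuts and bolts, 90 x 110 x 26 mm, at the housing's right end. Origin: centre of its underside.
- driver: Bystander, loose: yellow-handled screwdriver, 170 mm long, lying on the bench on the robot's side of the housing. Origin: centre of its underside (tool: lying along its x).
- spanner: Bystander, loose: steel spanner 160 mm long, lying on the bench at the housing's left end. Origin: centre of its underside (tool: lying along its x).
- adapter: Bystander, loose: brass coaxial adapter, 22 mm wide and 38 mm tall, standing on the bench beyond the housing. Origin: centre of its underside.
- blank_flange: Bystander, loose: flat steel blank flange, 70 mm across, 12 mm thick, lying beyond the housing. Origin: centre of its underside.
- tape: Bystander, loose: roll of orange tape, 72 mm across, 19 mm high, beyond the housing. Origin: centre of its underside.
- solvent: Bystander, loose: white plastic bottle, 60 mm across, 140 mm tall, at the far left. Origin: centre of its underside.
- mouse: Bystander, loose: black computer mouse, 100 x 60 x 32 mm, at the right. Origin: centre of its underside.

How it is judged:
By the outcome, as a careful person would: the job done as asked, in the order asked, and still so for the second after the job is handed in, while the arm keeps its last pose, push and grip.
It also fails if it takes over 48 s, if anything falls off the work surface, if the arm or the gripper's body presses on something with over 40 N, if the wrist force passes 120 N, or if a joint passes its speed limit or range.

### The arm

A 6-joint arm with a two-finger parallel gripper is mounted at the origin on the work surface. World frame = base frame: x ahead of the robot, y to its left, z up, the work surface at z = 0. Lengths are in m, angles in degrees, forces in N, time in s.
With the tool pointing down it reaches from about 0.325 to 0.9 m from the base axis. Payload 6.1 kg.
Tool frame: the origin (TCP) lies on the mounting face of the last link; the fingertips stand 182 mm ahead of it and the grasp point (between the pads) lies 164 mm ahead of it; x points along the fingers, z is the direction in which the jaws open and shut, and the axes are right-handed (so a half turn about x gives the same grasp; the last joint's range is limited). The gripper opens to 87 mm and grips with 3 to 60 N. Pads are 19 mm wide; open, the fingers measure 117 mm over their backs; the gripper's body (75 mm by 190 mm) begins 51 mm behind the grasp point.
Start: joints at [-72.027, 12.628, 87.462, -0, 79.91, -7.225], TCP at [0.266, -0.566, 0.405] pointing down, gripper open.
Joint ranges: [-170.65, 170.65], [-52.31, 119.04], [5.05, 147.46], [-71.25, 251.25], [11.57, 151.72], [-153.62, 153.62]. Speed limits (degrees/s): [147.25, 147.25, 172.46, 180, 180, 180].

### API

Orientations are given as [roll, pitch, yaw] about the fixed x, y, z axes, in that order (R = Rz(yaw) Ry(pitch) Rx(roll)).
In Python, from rig import robot, viewer, finish_job gives the robot as it stands.
- The arm moves only by the tool send_rows, never from a script. Its argument "motion" is a list of rows, each a list of 2 entries, a list of its own where there are three numbers: the shift along the tool's x, y, z in units of 0.1 m (1.0 is 0.1 m), then the turn, a rotation vector about the tool's x, y, z in units of 90 degrees (1.0 is 90 degrees). In form: [[[tx, ty, tz], [ax, ay, az]], ...]. A call has exactly 8 rows; each row shifts and turns the commanded pose from where the row before left it, along the tool's axes as they then stand; what a row does not reach is not made up. A row lasts 1/10 s, in which the tool goes at most 50 mm and 8.59 degrees, less where a joint would pass 70% of its speed; a pose out of reach is approached as far as the arm can. A call with a number of a shift or a turn outside -1 to 1 is refused whole. A call with a gripper value outside its range is refused whole. "claw" is the opening in per cent of the stroke, from 0 (shut) to 100 (fully open), set as the call begins (left out, the last holds). The fingers move at their own pace and stop on an object; the grip force is fixed at half the most. Time passes only in rows, so rows that do not move let the fingers close, or fill a call up. It gives the time, the measured TCP pose, the force and the opening at its end, in the units of the state.
- robot.observe(): the state, without advancing time (a new reading comes with each control period).
- viewer.capture(name): name is "scene" or "top" or "wrist"; returns the picture (420x560x3 uint8, blue, green, red); there is no depth.
- viewer.camera_info(name): a dict with "vfov" (degrees; the focal length in pixels is half the picture's height over the tangent of half this angle, whatever the lens; pixels are square), "cx", "cy" (the principal point, pixels), "xyz" and "attitude" of the camera in the world. Camera axes: x right, y up, looking along -z (the intrinsics and any distortion apply to the point x, -y, -z); pixel columns grow to the right and rows downward; lengths in m; the calibration is good to about 2 mm. The wrist camera is an equidistant fisheye: a pixel r from the principal point sees the ray r / f radians off the axis. A picture is of the moment at which its call begins: read the wrist's pose just before it. camera_info takes no time and is no camera call; for the wrist camera it gives the pose at the moment of the call.
- finish_job(): hands the job in, once; it reports no verdict.
The state is a dict: "t": time; "qpos": joint angles; "qvel": joint speeds; "tau": joint torques, N m; "tcp_pos": TCP position; "orientation": TCP orientation; "force": force on the tool from outside, world axes, zero at the start; "ft_torque": the same for the moment, N m; "grip_width": opening from 0.0 (shut) to 1.0 (fully open).
Only numpy, scipy, OpenCV 4.12 (cv2) and the standard library are available. Lean on these libraries where they do the work, as an engineer would, in place of code of your own. Each camera call takes 0.05 s, during which the arm holds its last target.

## Working session

There is one attempt and no reset: what is moved stays moved. The work goes in short steps, Python scripts to look and compute and a tool call to move; the robot and the scene stay as the last step left them, time stands still between calls to the robot, and variables do not carry over. Pictures are saved under pics/ and viewed, and the job is handed in when it is done.

Besides the shell and the picture viewer there is one more tool, called after "Emit:" in YAML: its name, and indented under it one key for each argument. send_rows: Moves the arm, as the interface text tells. Its arguments: {"type":"object","properties":{"motion":{"type":"array"},"claw":{"type":"number"}},"required":["motion"]}

```bash
ls; mkdir -p pics
python3 - <<'E'
from rig import robot, viewer
import cv2
s=robot.observe(); print(s)
for n in ("scene","top","wrist"):
    print(n, viewer.camera_info(n))
    cv2.imwrite(f"pics/{n}0.png", viewer.capture(n))
E
```

```text
pics
{'t': 0.0, 'qpos': array([-7.20261475e+01,  1.26757339e+01,  8.75250551e+01,  1.00152143e-03,
        7.99120617e+01, -7.22594010e+00]), 'qvel': array([ 0.0424466 ,  0.08706216, -0.01633835,  0.01424301,  0.03758226,
        0.0226056 ]), 'tau': array([ 5.59577220e-04, -4.94608927e+01, -3.87382364e+01,  7.01119378e-02,
        5.71447809e-02, -1.59039464e-04]), 'tcp_pos': array([ 0.26601572, -0.56526363,  0.40363816]), 'orientation': array([172.27362434,  89.88714498, 107.47324052]), 'force': array([-0.5798048 ,  0.26462838,  0.23737239]), 'ft_torque': array([-0.00457043, -0.02768316,  0.04395479]), 'grip_width': 1.0012927290478753}
scene {'vfov': 42.64528418042227, 'cx': 271.76191982265175, 'cy': 203.88280022186316, 'xyz': array([1.24354627, 0.6060196 , 1.25203674]), 'attitude': array([ 39.31667012,  -0.44185046, 136.08669812])}
top {'vfov': 52.225298586539054, 'cx': 286.41635586052104, 'cy': 202.3997154145334, 'xyz': array([ 0.35335519, -0.04928835,  1.13988871]), 'attitude': array([ 1.16209165e+01,  4.32664672e-02, -9.19722791e+01])}
wrist {'vfov': 65.70646984690485, 'cx': 280.6313304403861, 'cy': 207.07342495778894, 'xyz': array([ 0.34088229, -0.53184538,  0.38554479]), 'attitude': array([-1.73017021e+01,  6.35967101e-02, -6.48286450e+01])}
```

View pics/top0.png

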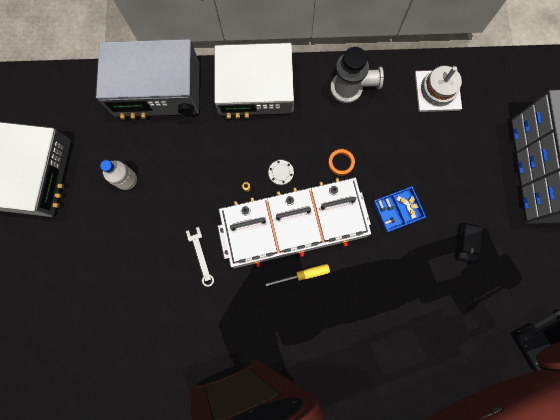

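View pics/scene0.png

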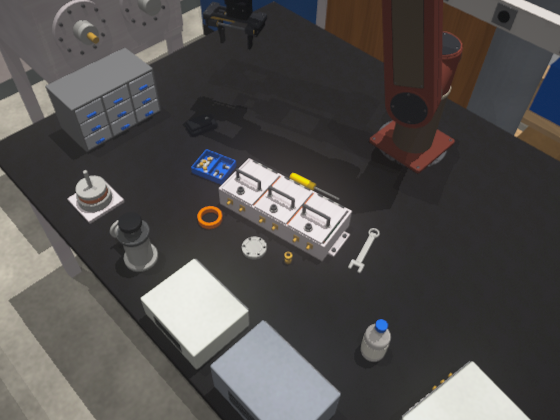

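View pics/wrist0.png

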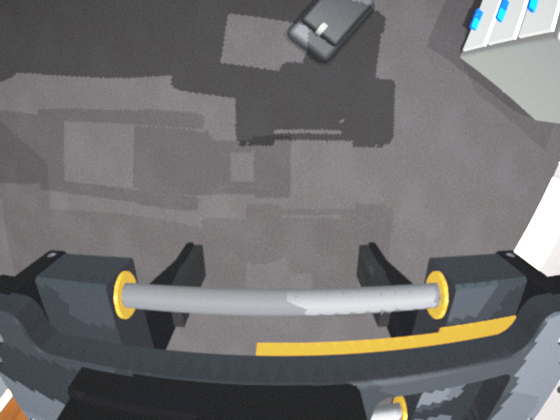

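```bash
cat > h.py <<'E'
import numpy as np, cv2
from scipy.spatial.transform import Rotation as Ro
def cam(ci):
    f=210/np.tan(np.radians(ci['vfov']/2)); return f,Ro.from_euler('xyz',ci['attitude'],degrees=True).as_matrix(),np.array(ci['xyz'])
def ray(ci,u,v,fish=False):
    f,R,c=cam(ci); x=(u-ci['cx'])/f; y=-(v-ci['cy'])/f
    if fish:
        r=np.hypot(x,y); s=np.sin(r)/r if r>1e-9 else 1.; d=np.array([x*s,y*s,-np.cos(r)])
    else: d=np.array([x,y,-1.])
    return c,R@d
def onz(ci,u,v,z,fish=False):
    c,d=ray(ci,u,v,fish); return c+d*(z-c[2])/d[2]
def proj(ci,p,fish=False):
    f,R,c=cam(ci); q=R.T@(np.array(p)-c)
    if fish:
        t=np.arctan2(np.hypot(q[0],q[1]),-q[2]); n=np.hypot(q[0],q[1]); return ci['cx']+f*t*q[0]/n, ci['cy']-f*t*q[1]/n
    return ci['cx']-f*q[0]/q[2], ci['cy']+f*q[1]/q[2]
E
python3 - <<'E'
from h import *
from rig import viewer
for n,(x0,x1,y0,y1) in {"top":(210,380,170,275),"scene":(205,365,150,260)}.items():
    im=cv2.imread(f"pics/{n}0.png"); c=im[y0:y1,x0:x1]
    cv2.imwrite(f"pics/{n}crop.png",cv2.resize(c,None,fx=4.5,fy=4.5,interpolation=cv2.INTER_CUBIC))
    ci=viewer.camera_info(n)
    g=c.max(2); m=(g<90).astype(np.uint8)
    k,l,s,ce=cv2.connectedComponentsWithStats(m)
    for i in range(1,k):
        if 8<s[i,4]<600:
            u,v=ce[i]+[x0,y0]; print(n,s[i],round(u,1),round(v,1),onz(ci,u,v,.0925).round(4),onz(ci,u,v,.111).round(4))
E
```

```text
top [34 14  4  3 10] 245.5 185.2 [0.6164 0.0455 0.0925] [0.6117 0.0438 0.111 ]
top [121  17   6   7  29] 333.3 189.6 [ 0.5974 -0.1748  0.0925] [ 0.5931 -0.1726  0.111 ]
top [76 27  7  7 33] 289.1 199.9 [ 0.5748 -0.0629  0.0925] [ 0.5709 -0.0626  0.111 ]
top [111  27  34  13 100] 337.8 202.3 [ 0.5645 -0.184   0.0925] [ 0.5608 -0.1816  0.111 ]
top [32 37  7  7 36] 245.0 210.1 [0.5526 0.0476 0.0925] [0.5491 0.0459 0.111 ]
top [ 66  38  35  12 100] 292.4 212.7 [ 0.5421 -0.0699  0.0925] [ 0.5387 -0.0695  0.111 ]
top [20 48 36 13 98] 246.8 223.2 [0.5196 0.0437 0.0925] [0.5167 0.0421 0.111 ]
top [115  68  10   4  14] 330.0 239.4 [ 0.4723 -0.1595  0.0925] [ 0.4702 -0.1576  0.111 ]
top [102  72   7   3  10] 315.0 242.9 [ 0.4651 -0.1224  0.0925] [ 0.4631 -0.1211  0.111 ]
top [87 75  7  4 11] 300.0 246.5 [ 0.4576 -0.0853  0.0925] [ 0.4558 -0.0847  0.111 ]
top [73 79  7  3 12] 286.2 249.8 [ 0.4506 -0.0512  0.0925] [ 0.4488 -0.0512  0.111 ]
top [56 83  8  3 12] 269.2 253.8 [ 0.4425 -0.0097  0.0925] [ 0.4409 -0.0104  0.111 ]
top [42 86  7  3  9] 255.1 257.0 [0.4358 0.0249 0.0925] [0.4343 0.0235 0.
[... 420 characters left out ...]
  0.111 ]
scene [86 49  3  9 18] 292.3 203.4 [ 0.5356 -0.0337  0.0925] [ 0.5469 -0.0234  0.111 ]
scene [66 55  6  6 18] 273.2 207.7 [ 0.5849 -0.0594  0.0925] [ 0.5954 -0.0487  0.111 ]
scene [98 56  4  8 18] 303.8 208.9 [0.5268 0.0022 0.0925] [0.5382 0.0118 0.111 ]
scene [103  58  16   9  16] 315.5 212.0 [0.5112 0.0319 0.0925] [0.5229 0.0411 0.111 ]
scene [  0  62  13  10 107] 210.4 216.5 [ 0.7307 -0.1552  0.0925] [ 0.7389 -0.143   0.111 ]
scene [120  67   5  10  22] 327.7 221.7 [0.5116 0.0778 0.0925] [0.5233 0.0862 0.111 ]
scene [101  74   5   6  17] 308.0 226.6 [0.5625 0.0523 0.0925] [0.5734 0.0612 0.111 ]
scene [119  77  12  15  15] 329.3 234.0 [0.5393 0.1085 0.0925] [0.5505 0.1165 0.111 ]
```

```bash
ls pics
```

```text
scene0.png
scenecrop.png
top0.png
topcrop.png
wrist0.png
```

View pics/topcrop.png

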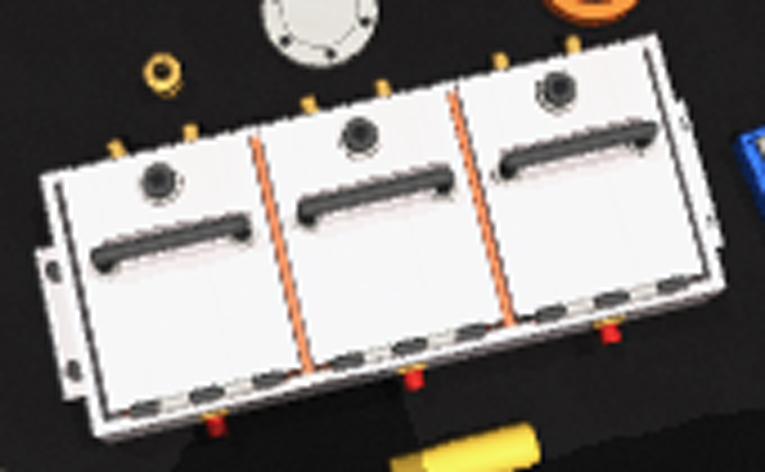

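View pics/scenecrop.png

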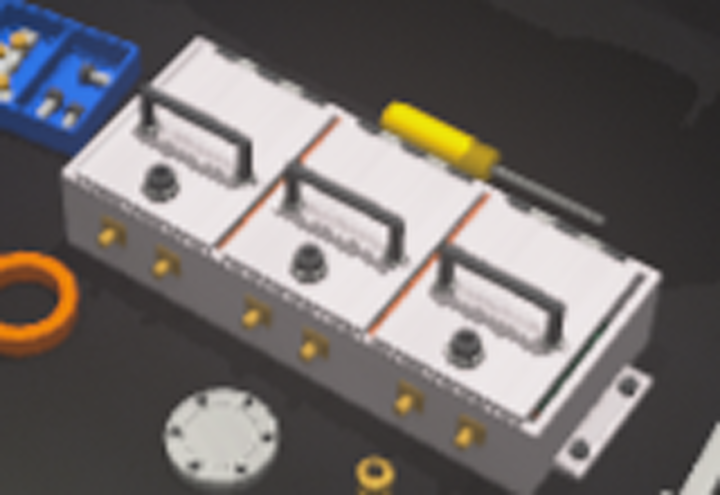

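```bash
cat >> h.py <<'E'
def tool(s): return Ro.from_euler('xyz',s['orientation'],degrees=True).as_matrix()
def need(s,p,R=None):
    T=tool(s); d=T.T@(np.array(p)-s['tcp_pos'])
    print("shift units",(d*10).round(3),"mm",round(1000*np.linalg.norm(d)))
    if R is not None:
        r=Ro.from_matrix(T.T@R).as_rotvec(); print("turn units",(r/(np.pi/2)).round(4),"deg",np.degrees(np.linalg.norm(r)).round(2))
E
python3 - <<'E'
from h import *
from rig import viewer,robot
t=viewer.camera_info("top");sc=viewer.camera_info("scene")
P={'L':((245,210.1),(308,226.6)),'M':((289.1,199.9),(273.2,207.7)),'R':((333.3,189.6),(240.3,189.6))}
for k,(a,b) in P.items():
    A=[];B=[]
    for ci,uv in((t,a),(sc,b)):
        c,d=ray(ci,*uv);d/=np.linalg.norm(d);M=np.eye(3)-np.outer(d,d);A.append(M);B.append(M@c)
    x=np.linalg.solve(sum(A),sum(B)); print(k,x.round(4),[np.linalg.norm(M@x-b_).round(4) for M,b_ in zip(A,B)])
s=robot.observe();print(tool(s).round(3))
need(s,(.51,.0,.40))
y=np.radians(11.4); z=np.array([np.cos(y),np.sin(y),0]);x=np.array([0,0,-1.]);R=np.c_[x,np.cross(z,x),z]
need(s,(.51,0,.4),R)
E
```

```text
L [0.5554 0.0479 0.0813] [np.float64(0.001), np.float64(0.001)]
M [ 0.578  -0.0642  0.0816] [np.float64(0.0016), np.float64(0.0016)]
R [ 0.6006 -0.1771  0.0822] [np.float64(0.0014), np.float64(0.0014)]
[[-0.     0.905  0.426]
 [ 0.001  0.426 -0.905]
 [-1.     0.    -0.002]]
shift units [ 0.046  4.614 -4.076] mm 616
shift units [ 0.046  4.614 -4.076] mm 616
turn units [-8.467e-01 -7.000e-04 -8.000e-04] deg 76.2
```

Emit:
send_rows:
  motion:
    - [[0,0.29,-0.255],[0,0,0]]
    - [[0,0.29,-0.255],[0,0,0]]
    - [[0,0.29,-0.255],[0,0,0]]
    - [[0,0.29,-0.255],[0,0,0]]
    - [[0,0.29,-0.255],[0,0,0]]
    - [[0,0.29,-0.255],[0,0,0]]
    - [[0,0.29,-0.255],[0,0,0]]
    - [[0,0.29,-0.255],[0,0,0]]
  claw: 0

```text
t: 0.95
tcp_pos: [0.3894, -0.2806, 0.4045]
orientation: [176.9, 90.0, 112.1]
force: [-1.0, -0.8, 0.5]
grip_width: 0.353
```

Emit:
send_rows:
  motion:
    - [[0,0.29,-0.255],[0,0,0]]
    - [[0,0.29,-0.255],[0,0,0]]
    - [[0,0.29,-0.255],[0,0,0]]
    - [[0,0.29,-0.255],[0,0,0]]
    - [[0,0.29,-0.255],[0,0,0]]
    - [[0,0.29,-0.255],[0,0,0]]
    - [[0,0.29,-0.255],[0,0,0]]
    - [[0,0.29,-0.255],[0,0,0]]

```text
t: 1.75
tcp_pos: [0.5125, 0.0028, 0.4046]
orientation: [-99.8, 90.0, -164.6]
force: [0.7, 0.8, -0.3]
grip_width: -0.001
```

Emit:
send_rows:
  motion:
    - [[0,0,0],[-0.09,0,0]]
    - [[0,0,0],[-0.09,0,0]]
    - [[0,0,0],[-0.09,0,0]]
    - [[0,0,0],[-0.09,0,0]]
    - [[0,0,0],[-0.09,0,0]]
    - [[0,0,0],[-0.09,0,0]]
    - [[0,0,0],[-0.09,0,0]]
    - [[0,0,0],[-0.09,0,0]]

```text
t: 2.55
tcp_pos: [0.5121, 0.0012, 0.4044]
orientation: [168.4, 90.0, 168.7]
force: [-0.2, 0.9, 0.1]
grip_width: 0.005
```

Run:
```python
from h import *
from rig import viewer,robot
s=robot.observe();print(s['t'],s['tcp_pos'],s['qpos'],tool(s).round(3))
print(viewer.camera_info("wrist"))
im=viewer.capture("wrist");cv2.imwrite("pics/w1.png",im)
y=np.radians(11.4); z=np.array([np.cos(y),np.sin(y),0]);x=np.array([0,0,-1.]);R=np.c_[x,np.cross(z,x),z]
need(s,(.51,0,.4),R)
```

```text
2.55 [0.51208532 0.00123824 0.40441716] [-8.69120416e+00 -2.94132219e+00  1.04086374e+02  1.73085804e-03
  7.88920255e+01 -9.02311251e+00] [[-0.001 -0.006  1.   ]
 [ 0.     1.     0.006]
 [-1.     0.    -0.001]]
{'vfov': 65.70646984690485, 'cx': 280.6313304403861, 'cy': 207.07342495778894, 'xyz': array([0.51245834, 0.08162728, 0.38620952]), 'attitude': array([-17.30354832,   0.07909408,   0.30648457])}
shift units [ 0.044 -0.012 -0.021] mm 5
turn units [-1.23e-01 -4.00e-04 -1.00e-04] deg 11.07
```

View pics/w1.png

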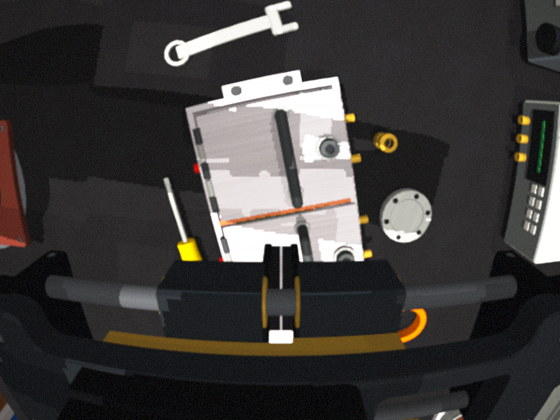

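Run:
```python
from h import *
from rig import viewer
ci=viewer.camera_info("wrist")
im=cv2.imread("pics/w1.png")
x0,y0=260,100;c=im[y0:260,x0:370]
cv2.imwrite("pics/w1c.png",cv2.resize(c,None,fx=5,fy=3.7 if 0 else 5,interpolation=cv2.INTER_CUBIC)[:600])
for th in (60,80,100):
    m=(im.max(2)<th).astype(np.uint8)
    k,l,s,ce=cv2.connectedComponentsWithStats(m)
    for i in range(1,k):
        u,v=ce[i]
        if 20<s[i,4]<2500 and 250<u<370 and 90<v<275: print(th,s[i],ce[i].round(1),onz(ci,u,v,.0925,True).round(4),onz(ci,u,v,.111,True).round(4))
for p in((.5554,.0479,.0925),(.578,-.0642,.0925)): print(proj(ci,p,True))
```

```text
60 [275 111  26  87 709] [287.4 152.9] [0.5181 0.0416 0.0925] [0.5177 0.0442 0.111 ]
60 [298 225  11  17 125] [302.9 232.9] [ 0.5346 -0.036   0.0925] [ 0.5331 -0.0286  0.111 ]
60 [338 251  13   7  29] [343.  253.1] [ 0.5762 -0.0577  0.0925] [ 0.5721 -0.0489  0.111 ]
80 [275 110  27  97 980] [288.2 156.2] [0.5188 0.0386 0.0925] [0.5184 0.0413 0.111 ]
80 [326 145   9   9  52] [330.  149.3] [0.5569 0.0459 0.0925] [0.554  0.0481 0.111 ]
80 [298 225  13  30 250] [304.1 239.4] [ 0.536  -0.0428  0.0925] [ 0.5344 -0.0349  0.111 ]
100 [ 275  110   27   98 1085] [288.3 157. ] [0.519  0.0379 0.0925] [0.5185 0.0406 0.111 ]
100 [321 138  14   7  27] [327.  140.2] [0.5539 0.0541 0.0925] [0.5512 0.0559 0.111 ]
100 [326 145   9  10  73] [330.  149.5] [0.557  0.0457 0.0925] [0.5541 0.048  0.111 ]
100 [237 217  37   7  47] [254.6 219.8] [ 0.4877 -0.023   0.0925] [ 0.4892 -0.0165  0.111 ]
(np.float64(328.45473394564806), np.float64(147.04516166296168))
(np.float64(344.2521049954918), np.float64(258.7974470544915))
```

View pics/w1c.png

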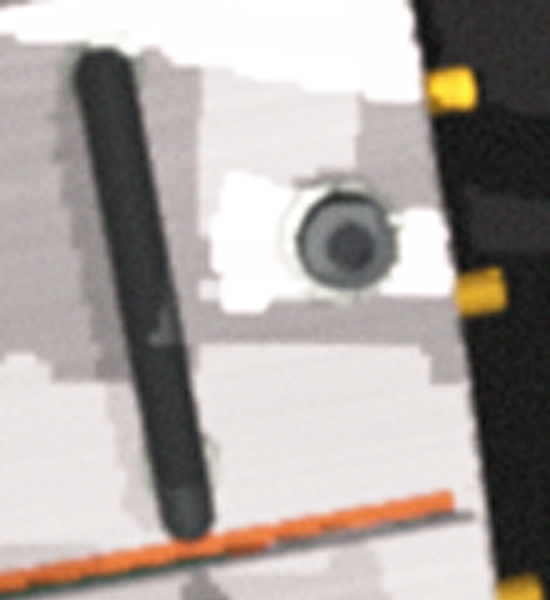

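Emit:
send_rows:
  motion:
    - [[0,0,0],[-0.065,0,0]]
    - [[0,0,0],[-0.065,0,0]]
    - [[0,0,0],[0,0,0]]
    - [[0,0,0],[0,0,0]]
    - [[0,0,0],[0,0,0]]
    - [[0,0,0],[0,0,0]]
    - [[0,0,0],[0,0,0]]
    - [[0,0,0],[0,0,0]]

```text
t: 3.4
tcp_pos: [0.5122, 0.0012, 0.4047]
orientation: [134.3, 90.0, 146.0]
force: [1.1, 0.4, 0.0]
grip_width: 0.002
```

```bash
cat >> h.py <<'E'
yw=np.radians(11.5); hz=np.array([np.cos(yw),np.sin(yw),0]);RD=np.c_[[0,0,-1.],np.cross(hz,[0,0,-1.]),hz]
HL=np.array([.556,.0475]); dy=.115*np.array([np.sin(yw),-np.cos(yw)])
H={'L':HL,'M':HL+dy,'R':HL+2*dy}
E
python3 - <<'E'
from h import *
from rig import viewer,robot
s=robot.observe();print(s['t'],s['tcp_pos'],s['force']);print(tool(s).round(4))
need(s,(*H['L'],.292),RD)
E
```

```text
3.4 [0.51223318 0.00120826 0.40471646] [1.06709814 0.44775675 0.02733844]
[[-1.000e-04 -2.022e-01  9.794e-01]
 [ 0.000e+00  9.794e-01  2.022e-01]
 [-1.000e+00  0.000e+00 -0.000e+00]]
shift units [1.127 0.365 0.522] mm 129
turn units [ 0.0018 -0.     -0.    ] deg 0.16
```

Emit:
send_rows:
  motion:
    - [[0,0.122,0.174],[0,0,0]]
    - [[0,0.122,0.174],[0,0,0]]
    - [[0,0.121,0.174],[0,0,0]]
    - [[0.25,0,0],[0,0,0]]
    - [[0.35,0,0],[0,0,0]]
    - [[0.35,0,0],[0,0,0]]
    - [[0.18,0,0],[0,0,0]]
    - [[0,0,0],[0,0,0]]

```text
t: 4.2
tcp_pos: [0.5544, 0.0476, 0.2881]
orientation: [165.4, 89.6, 177.1]
force: [-0.7, 0.5, 0.8]
grip_width: 0.002
```

Run:
```python
from h import *
from rig import viewer,robot
s=robot.observe();print(s['t'],s['tcp_pos'],s['force'])
need(s,(*H['L'],.2745),RD)
for n in("wrist","scene"): cv2.imwrite(f"pics/{n}2.png",viewer.capture(n))
im=cv2.imread("pics/scene2.png")[130:270,200:370];cv2.imwrite("pics/scene2c.png",cv2.resize(im,None,fx=4,fy=4,interpolation=cv2.INTER_CUBIC))
```

```text
4.2 [0.55441428 0.04762491 0.28814091] [-0.65121743  0.47179385  0.79147746]
shift units [ 0.136 -0.005  0.016] mm 14
turn units [ 0.002  -0.0042 -0.0011] deg 0.43
```

View pics/wrist2.png

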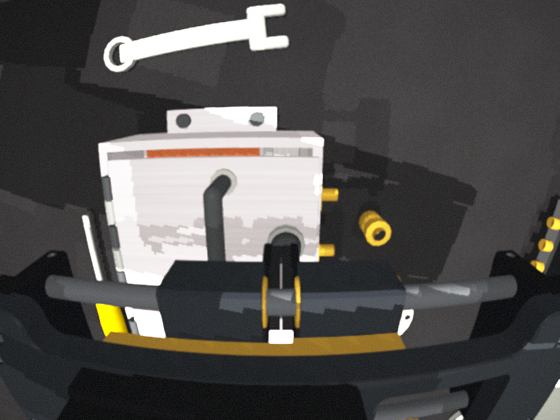

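View pics/scene2c.png

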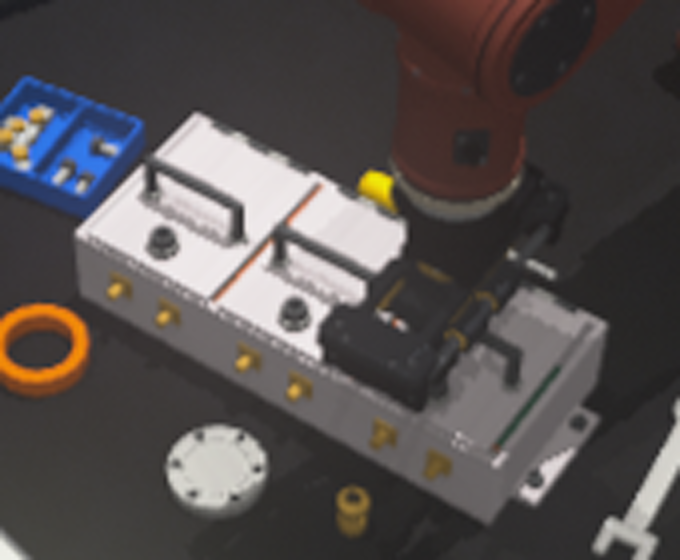

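Emit:
send_rows:
  motion:
    - [[0.02,0,0],[0,0,0]]
    - [[0.02,0,0],[0,0,0]]
    - [[0.02,0,0],[0,0,0]]
    - [[0.02,0,0],[0,0,0]]
    - [[0,0,0],[0,0,0]]
    - [[0,0,0],[0,0,0]]
    - [[0,0,0],[0,0,0]]
    - [[0,0,0],[0,0,0]]

```text
t: 5.1
tcp_pos: [0.556, 0.0475, 0.2838]
orientation: [-3.9, 90.0, 7.8]
force: [-1.7, 0.8, -0.4]
grip_width: 0.005
```

Run:
```python
from h import *
from rig import robot
s=robot.observe();print(s['t'],s['tcp_pos'],s['force'],s['tau'])
need(s,(*H['L'],.2745),RD)
```

```text
5.1 [0.55597689 0.04751856 0.28380197] [-1.65283185  0.76667328 -0.40326863] [ 2.22889539e-03 -4.37547576e+01 -3.49655306e+01  5.90758352e-02
  5.64832217e-02  6.49560934e-05]
shift units [ 0.093 -0.     0.   ] mm 9
turn units [0.0022 0.0001 0.    ] deg 0.2
```

Aligned; 9.3 mm to contact. Go down 8 mm, then in small steps.

Emit:
send_rows:
  motion:
    - [[0.03,0,0],[0,0,0]]
    - [[0.03,0,0],[0,0,0]]
    - [[0.02,0,0],[0,0,0]]
    - [[0.005,0,0],[0,0,0]]
    - [[0.005,0,0],[0,0,0]]
    - [[0.005,0,0],[0,0,0]]
    - [[0,0,0],[0,0,0]]
    - [[0,0,0],[0,0,0]]

```text
t: 5.9
tcp_pos: [0.5559, 0.0475, 0.2746]
orientation: [171.3, 90.0, -177.0]
force: [-3.2, 0.4, 4.9]
grip_width: 0.008
```

Emit:
send_rows:
  motion:
    - [[0.005,0,0],[0,0,0]]
    - [[0.005,0,0],[0,0,0]]
    - [[0.005,0,0],[0,0,0]]
    - [[0,0,0],[0,0,0]]
    - [[0,0,0],[0,0,0]]
    - [[0,0,0],[0,0,0]]
    - [[0,0,0],[0,0,0]]
    - [[0,0,0],[0,0,0]]

```text
t: 6.7
tcp_pos: [0.556, 0.0476, 0.2744]
orientation: [-122.1, 90.0, -110.4]
force: [-6.5, -0.1, 13.8]
grip_width: 0.008
```

Emit:
send_rows:
  motion:
    - [[-0.2,0,0],[0,0,0]]
    - [[-0.133,0,0],[0,0,0]]
    - [[0,-0.3,0],[0,0,0]]
    - [[0,-0.4,0],[0,0,0]]
    - [[0,-0.3,0],[0,0,0]]
    - [[0,-0.15,0],[0,0,0]]
    - [[0,0,0],[0,0,0]]
    - [[0,0,0],[0,0,0]]

```text
t: 7.5
tcp_pos: [0.5791, -0.0645, 0.3058]
orientation: [106.4, 89.9, 118.0]
force: [0.5, -0.2, -0.1]
grip_width: 0.004
```

Run:
```python
from h import *
from rig import robot
s=robot.observe();print(s['t'],s['tcp_pos'],s['force'])
need(s,(*H['M'],.2745),RD)
```

```text
7.5 [ 0.57911862 -0.06452715  0.30580534] [ 0.45277952 -0.22972101 -0.13513667]
shift units [ 0.313 -0.006 -0.003] mm 31
turn units [ 0.0019 -0.0002 -0.0006] deg 0.18
```

Emit:
send_rows:
  motion:
    - [[0.1,0,0],[0,0,0]]
    - [[0.1,0,0],[0,0,0]]
    - [[0.08,0,0],[0,0,0]]
    - [[0.01,0,0],[0,0,0]]
    - [[0.01,0,0],[0,0,0]]
    - [[0.005,0,0],[0,0,0]]
    - [[0.005,0,0],[0,0,0]]
    - [[0,0,0],[0,0,0]]

```text
t: 8.3
tcp_pos: [0.5794, -0.0651, 0.2753]
orientation: [-24.1, 90.0, -12.4]
force: [0.3, 0.3, -0.2]
grip_width: 0.007
```

Emit:
send_rows:
  motion:
    - [[0.01,0,0],[0,0,0]]
    - [[0.005,0,0],[0,0,0]]
    - [[0.005,0,0],[0,0,0]]
    - [[0,0,0],[0,0,0]]
    - [[0,0,0],[0,0,0]]
    - [[0,0,0],[0,0,0]]
    - [[0,0,0],[0,0,0]]
    - [[0,0,0],[0,0,0]]

```text
t: 9.1
tcp_pos: [0.5795, -0.0652, 0.2745]
orientation: [-32.0, 89.9, -20.3]
force: [-3.7, -0.2, 8.2]
grip_width: 0.007
```

Emit:
send_rows:
  motion:
    - [[0.005,0,0],[0,0,0]]
    - [[0.005,0,0],[0,0,0]]
    - [[0,0,0],[0,0,0]]
    - [[0,0,0],[0,0,0]]
    - [[0,0,0],[0,0,0]]
    - [[0,0,0],[0,0,0]]
    - [[0,0,0],[0,0,0]]
    - [[0,0,0],[0,0,0]]

```text
t: 9.9
tcp_pos: [0.5795, -0.0652, 0.2743]
orientation: [-37.4, 89.9, -25.7]
force: [-5.8, 1.3, 13.8]
grip_width: 0.005
```

Emit:
send_rows:
  motion:
    - [[-0.2,0,0],[0,0,0]]
    - [[-0.14,0,0],[0,0,0]]
    - [[0,-0.3,0],[0,0,0]]
    - [[0,-0.4,0],[0,0,0]]
    - [[0,-0.3,0],[0,0,0]]
    - [[0,-0.15,0],[0,0,0]]
    - [[0,0,0],[0,0,0]]
    - [[0,0,0],[0,0,0]]

```text
t: 10.7
tcp_pos: [0.6024, -0.1771, 0.3058]
orientation: [110.2, 89.9, 121.9]
force: [-0.3, 0.5, 0.5]
grip_width: 0.001
```

Run:
```python
from h import *
from rig import robot,viewer
s=robot.observe();print(s['t'],s['tcp_pos'],s['force'])
need(s,(*H['R'],.2745),RD)
```

```text
10.7 [ 0.60240271 -0.1770714   0.30580569] [-0.32882465  0.45918624  0.50057908]
shift units [ 0.313 -0.007 -0.007] mm 31
turn units [ 0.0019 -0.0003 -0.0007] deg 0.19
```

Emit:
send_rows:
  motion:
    - [[0.1,0,0],[0,0,0]]
    - [[0.1,0,0],[0,0,0]]
    - [[0.08,0,0],[0,0,0]]
    - [[0.01,0,0],[0,0,0]]
    - [[0.01,0,0],[0,0,0]]
    - [[0.01,0,0],[0,0,0]]
    - [[0.01,0,0],[0,0,0]]
    - [[0.01,0,0],[0,0,0]]

```text
t: 11.5
tcp_pos: [0.6028, -0.1778, 0.2735]
orientation: [-27.5, 90.0, -15.8]
force: [-0.5, 0.2, 1.1]
grip_width: 0.005
```

Emit:
send_rows:
  motion:
    - [[0.01,0,0],[0,0,0]]
    - [[0.01,0,0],[0,0,0]]
    - [[0,0,0],[0,0,0]]
    - [[0,0,0],[0,0,0]]
    - [[0,0,0],[0,0,0]]
    - [[0,0,0],[0,0,0]]
    - [[0,0,0],[0,0,0]]
    - [[0,0,0],[0,0,0]]

```text
t: 12.3
tcp_pos: [0.6026, -0.1777, 0.2711]
orientation: [-60.1, 90.0, -48.4]
force: [0.5, -0.5, 1.2]
grip_width: 0.003
```

Emit:
send_rows:
  motion:
    - [[0.01,0,0],[0,0,0]]
    - [[0.01,0,0],[0,0,0]]
    - [[0.01,0,0],[0,0,0]]
    - [[0.008,0,0],[0,0,0]]
    - [[0,0,0],[0,0,0]]
    - [[0,0,0],[0,0,0]]
    - [[0,0,0],[0,0,0]]
    - [[0,0,0],[0,0,0]]

```text
t: 13.1
tcp_pos: [0.6027, -0.1777, 0.2689]
orientation: [-65.3, 90.0, -53.6]
force: [-5.0, 1.3, 10.0]
grip_width: 0.005
```

Emit:
send_rows:
  motion:
    - [[-0.2,0,0],[0,0,0]]
    - [[-0.3,0,0],[0,0,0]]
    - [[-0.2,0,0],[0,0,0]]
    - [[0,0,-0.19],[0,0,0]]
    - [[0,0,-0.19],[0,0,0]]
    - [[0,0,0],[0,0,0]]
    - [[0,0,0],[0,0,0]]
    - [[0,0,0],[0,0,0]]
  claw: 36

```text
t: 13.9
tcp_pos: [0.5659, -0.1853, 0.3371]
orientation: [31.8, 90.0, 43.5]
force: [0.2, 0.1, -0.7]
grip_width: 0.358
```

Run:
```python
from h import *
from rig import robot,viewer
s=robot.observe();print(s['t'],s['tcp_pos'],s['force'],s['grip_width'],s['qpos'].round(1))
p=H['R']-.038*hz[:2];print(p)
need(s,(*p,.277),RD)
ci=viewer.camera_info("wrist")
for n in("wrist","scene","top"): cv2.imwrite(f"pics/{n}3.png",viewer.capture(n))
for e in(-.044,0,.044): print(proj(ci,(*(p+e*np.array([-hz[1],hz[0]])),.111),True))
print(proj(ci,(*H['R'],.0865),True))
im=cv2.imread("pics/scene3.png")[130:270,200:370];cv2.imwrite("pics/scene3c.png",cv2.resize(im,None,fx=4,fy=4,interpolation=cv2.INTER_CUBIC))
```

```text
13.9 [ 0.56586268 -0.18527113  0.337082  ] [ 0.23322061  0.11756526 -0.70121195] 0.358214888387743 [-25.7  11.8  95.9   0.   72.3 -37.4]
[ 0.56461749 -0.18545866]
shift units [ 0.601  0.001 -0.013] mm 60
turn units [ 0.0023  0.0002 -0.0001] deg 0.2
(np.float64(278.2272221620965), np.float64(283.9919168679639))
(np.float64(278.2359810045319), np.float64(228.59578525273054))
(np.float64(278.3031064159504), np.float64(164.9285979753544))
(np.float64(328.405860018082), np.float64(217.01824918479645))
```

View pics/wrist3.png

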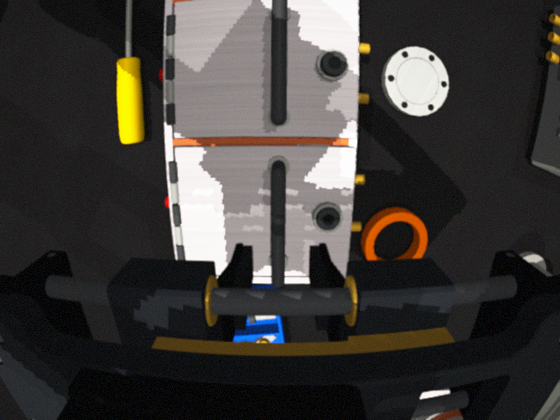

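View pics/scene3c.png

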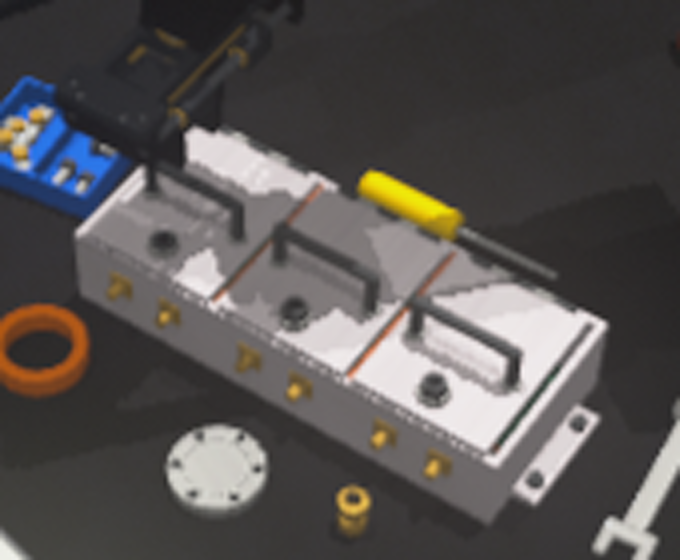

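Emit:
send_rows:
  motion:
    - [[0.1,0,-0.013],[0,0,0]]
    - [[0.15,0,0],[0,0,0]]
    - [[0.15,0,0],[0,0,0]]
    - [[0.1,0,0],[0,0,0]]
    - [[0.07,0,0],[0,0,0]]
    - [[0.03,0,0],[0,0,0]]
    - [[0,0,0],[0,0,0]]
    - [[0,0,0],[0,0,0]]

```text
t: 14.85
tcp_pos: [0.5644, -0.1858, 0.2778]
orientation: [-34.9, 89.9, -23.2]
force: [-0.2, -0.1, -0.1]
grip_width: 0.358
```

Emit:
send_rows:
  motion:
    - [[0,0,0],[0,0,0]]
    - [[0,0,0],[0,0,0]]
    - [[0,0,0],[0,0,0]]
    - [[0,0,0],[0,0,0]]
    - [[0,0,0],[0,0,0]]
    - [[0,0,0],[0,0,0]]
    - [[0,0,0],[0,0,0]]
    - [[0,0,0],[0,0,0]]
  claw: 0

```text
t: 15.65
tcp_pos: [0.564, -0.1858, 0.2775]
orientation: [-156.0, 90.0, -144.3]
force: [-3.8, -0.4, 3.8]
grip_width: 0.102
```

Run:
```python
from h import *
from rig import robot,viewer
s=robot.observe();print(s['t'],s['tcp_pos'],s['force'],s['grip_width']*87,s['qpos'].round(1));print(tool(s).round(3))
```

```text
15.65 [ 0.56402055 -0.18576802  0.27750217] [-3.79332506 -0.43169942  3.79597669] 8.881109450841555 [-25.8  15.4  98.5  -0.   66.1 -37.5]
[[-0.    -0.203  0.979]
 [-0.     0.979  0.203]
 [-1.    -0.    -0.   ]]
```

Emit:
send_rows:
  motion:
    - [[-0.04,0,-0.107],[0,-0.0333,0]]
    - [[-0.04,0,-0.107],[0,-0.0333,0]]
    - [[-0.04,0,-0.107],[0,-0.0333,0]]
    - [[-0.04,0,-0.107],[0,-0.0333,0]]
    - [[0,0,0],[0,0,0]]
    - [[0,0,0],[0,0,0]]
    - [[0,0,0],[0,0,0]]
    - [[0,0,0],[0,0,0]]

```text
t: 16.45
tcp_pos: [0.5216, -0.1945, 0.2895]
orientation: [-0.0, 78.1, 11.7]
force: [1.9, -0.5, -2.5]
grip_width: 0.106
```

```bash
cat > st.py <<'E'
from h import *
from rig import robot,viewer
s=robot.observe();print(s['t'],s['tcp_pos'].round(4),s['force'].round(1),s['ft_torque'].round(2),s['grip_width']*87,s['qpos'].round(1))
T=tool(s);print(T.round(3))
g=s['tcp_pos']+.1665*T[:,0]   # rod (3.5mm... grip offset)
h=np.r_[H['R']-.12*hz[:2],.0745]; d=g-h; a=np.degrees(np.arctan2(d[2],d@hz))-np.degrees(np.arctan2(36.5,82))
print("rod",g.round(4),"angle",a.round(2),"radius",np.hypot(d[2],d@hz).round(4),"tilt",np.degrees(np.arctan2(T[:,0]@hz,-T[2,0])).round(2),"lat",(d@np.array([-hz[1],hz[0],0])).round(4))
E
python3 st.py
```

```text
16.45 [ 0.5216 -0.1945  0.2895] [ 1.9 -0.5 -2.5] [-0.27 -0.09 -0.08] 9.216599809577067 [-30.9   6.4 108.    9.6  57.2 -47.3]
[[ 0.202 -0.203  0.958]
 [ 0.042  0.979  0.199]
 [-0.978 -0.     0.207]]
rod [ 0.5553 -0.1875  0.1266] angle 11.73 radius 0.0892 tilt 11.93 lat -0.0002
```

Emit:
send_rows:
  motion:
    - [[-0.04,0,-0.107],[0,-0.0333,0]]
    - [[-0.04,0,-0.107],[0,-0.0333,0]]
    - [[-0.04,0,-0.107],[0,-0.0333,0]]
    - [[-0.04,0,-0.107],[0,-0.0333,0]]
    - [[-0.04,0,-0.107],[0,-0.0333,0]]
    - [[-0.04,0,-0.107],[0,-0.0333,0]]
    - [[0,0,0],[0,0,0]]
    - [[0,0,0],[0,0,0]]

```text
t: 17.25
tcp_pos: [0.4545, -0.2083, 0.2912]
orientation: [0.1, 60.1, 11.8]
force: [1.8, 0.5, -1.4]
grip_width: 0.099
```

```bash
python3 st.py
```

```text
17.25 [ 0.4545 -0.2083  0.2912] [ 1.8  0.5 -1.4] [ 0.06  0.17 -0.01] 8.616357614358499 [-41.2  -5.  121.5  31.8  49.1 -70.9]
[[ 0.488 -0.203  0.849]
 [ 0.102  0.979  0.175]
 [-0.867  0.001  0.498]]
rod [ 0.5358 -0.1914  0.1468] angle 30.0 radius 0.0894 tilt 29.89 lat -0.0001
```

Emit:
send_rows:
  motion:
    - [[-0.04,0,-0.107],[0,-0.0333,0]]
    - [[-0.04,0,-0.107],[0,-0.0333,0]]
    - [[-0.04,0,-0.107],[0,-0.0333,0]]
    - [[-0.04,0,-0.107],[0,-0.0333,0]]
    - [[-0.04,0,-0.107],[0,-0.0333,0]]
    - [[0,0,0],[0,0,0]]
    - [[0,0,0],[0,0,0]]
    - [[0,0,0],[0,0,0]]

```text
t: 18.05
tcp_pos: [0.4011, -0.2193, 0.276]
orientation: [-0.0, 45.2, 11.8]
force: [1.6, 2.3, 0.1]
grip_width: 0.1
```

```bash
python3 st.py
python3 - <<'E'
from h import *
from rig import viewer
for n in("wrist","scene","top"): cv2.imwrite(f"pics/{n}4.png",viewer.capture(n))
im=cv2.imread("pics/scene4.png")[110:270,160:370];cv2.imwrite("pics/scene4c.png",cv2.resize(im,None,fx=3.6,fy=3.6,interpolation=cv2.INTER_CUBIC))
E
```

```text
18.05 [ 0.4011 -0.2193  0.276 ] [1.6 2.3 0.1] [0.08 0.27 0.07] 8.694523343436392 [-51.9 -10.2 131.1  54.7  50.7 -96.9]
[[ 0.69  -0.204  0.694]
 [ 0.144  0.979  0.145]
 [-0.709 -0.     0.705]]
rod [ 0.5161 -0.1953  0.158 ] angle 44.76 radius 0.0895 tilt 44.85 lat -0.0
```

View pics/scene4c.png

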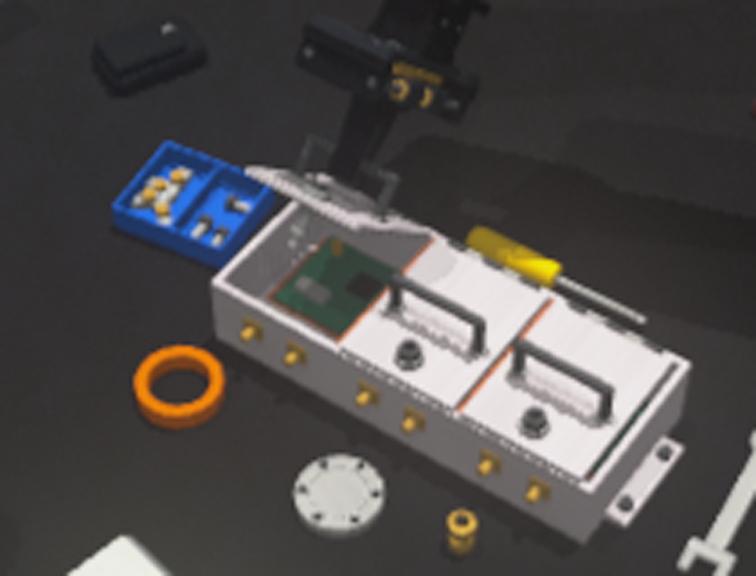

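View pics/top4.png

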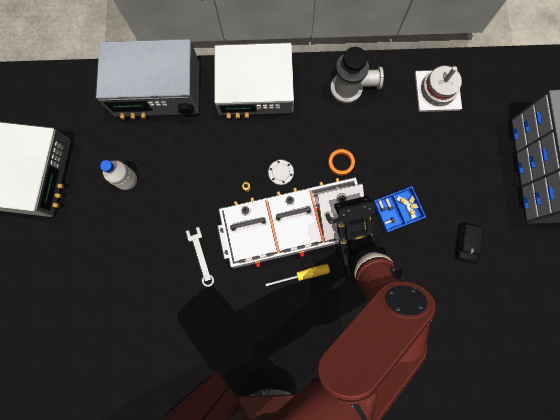

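View pics/wrist4.png

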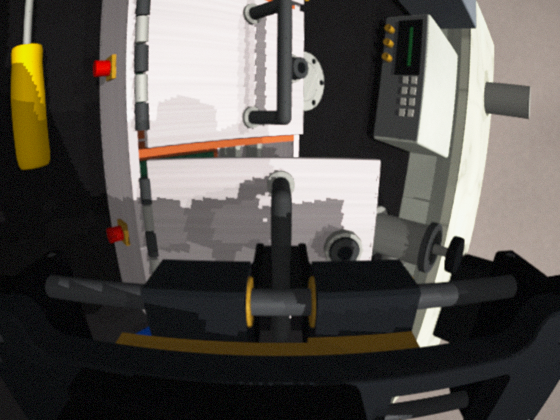

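```bash
python3 st.py; python3 -c "
from rig import finish_job; print(finish_job())"
```

```text
18.2 [ 0.401  -0.2193  0.2759] [1.5 1.3 0.4] [0.03 0.13 0.07] 8.792871099377944 [-51.9 -10.2 131.2  54.8  50.7 -96.9]
[[ 0.691 -0.204  0.693]
 [ 0.144  0.979  0.145]
 [-0.708 -0.     0.706]]
rod [ 0.516  -0.1953  0.158 ] angle 44.78 radius 0.0895 tilt 44.9 lat -0.0
the job is handed in; nothing more can be done
None
```

The right bolt is the loose one. Its cover is lifted to about 45° and the gripper is still holding it open; I handed the job in at 18.2 s.

- **Taps, left to right:** The left and middle bolts stayed rigid under about 14 N. The right one sank about 6 mm under a light push, and the force then rose to 10 N at its stop.
- **Cover:** I gripped the right cover's handle rod and lifted it along its hinge arc. Working from the arm's pose, the last check put the cover at 44.8°, with the rod still in the grip and under 3 N on the wrist.
- **Surroundings:** In the last pictures the other two covers are shut and the things on the bench look where they were. I judged this by eye and did not measure it. No check failed or disagreed.

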